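# Pack the balance brush and close the accessory case

## Robot

A 6-joint arm with a two-finger parallel gripper is mounted at the origin on a cart in front of the work surface, level with it; the furniture and walls round the work are solid. World frame = base frame: x ahead of the robot, y to its left, z up, the work surface at z = 0. Lengths are in mm, angles in rad, forces in N, time in s.
With the tool pointing down it reaches from about 275 to 1000 mm from the base axis. Payload 8.4 kg.
Tool frame: the origin (TCP) lies on the centre line of the jaws, within the pads' length; the fingertips stand 17 mm ahead of it and the grasp point (between the pads) lies 2 mm behind it; z points along the fingers, y is the line along which they close (so a half turn about z gives the same grasp; the last joint's range is limited). The gripper opens to 85 mm and grips with 20 to 120 N. Pads are 22 mm wide; open, the fingers measure 114 mm over their backs; the gripper's body (76 mm by 85 mm) begins 54 mm behind the grasp point. The pads swing forward as they close: fully open they stand 13 mm farther back than shut.
Start: joints at [1.193, 0.353, 1.633, -0, 1.155, -0.002], TCP at [229.384, 581.387, 248.281] pointing down, gripper open.
Joint ranges: [-2.63, 2.63], [-0.92, 2.1], [0.06, 2.66], [-1.3, 4.44], [0, 2.69], [-3.02, 3.02]. Speed limits (rad/s): [2.22, 2.22, 2.79, 3.14, 3.14, 3.14].

## Interface

Orientations are given as a unit quaternion [w, x, y, z].
In Python, from workcell import robot, cam, hand_in gives the robot as it stands (robot), with the cameras (cam) and the job as plain functions.
- The arm moves only by the shell command python3 shift.py 'ROWS' [FORCE]. ROWS is a JSON list of rows, 1 to 5 of them, each of 7 numbers: dx, dy, dz in mm, then a rotation vector rx, ry, rz in rad, then the opening from 0.0 (shut) to 1.0 (fully open); each row is the pose to reach, as a shift and turn from the pose commanded when the command began, along the tool's axes at that moment; what a row does not reach only later rows make up. A row lasts 1/12 s, in which the tool goes at most 41.7 mm and 0.125 rad, less where a joint would pass 70% of its speed; a pose out of reach is approached as far as the arm can. The fingers move at their own pace and stop on an object; FORCE is the grip in N (left out, the last holds). Time passes only in rows, so rows that do not move let the fingers close. It prints the time, the measured TCP pose, the force, the opening and the grip force at its end. Input that does not fit is refused with a message, and nothing moves.
- robot.get_state(): the state, without advancing time (a new reading comes with each control period).
- cam.snapshot(name): name is "side" or "top"; returns the picture (480x640x3 uint8, red, green, blue); there is no depth.
- cam.calibration(name): a dict with "intrinsics" (3x3 intrinsics, pixels), "distortion" ([k1, k2, p1, p2, k3] as OpenCV has them; the pictures are not rectified), "pose" (4x4, takes a point from camera to world coordinates). Camera axes: x right, y up, looking along -z (the intrinsics and any distortion apply to the point x, -y, -z); pixel columns grow to the right and rows downward; lengths in mm; the calibration is good to about 2 mm. A picture is of the moment at which its call begins. calibration takes no time and is no camera call.
- hand_in(): hands the job in; it is judged then, once.
The state is a dict: "time_s": time; "q": joint angles; "dq": joint speeds; "joint_torque": joint torques, N m; "position": TCP position; "orientation": TCP orientation; "wrist_force": force on the tool from outside, world axes, zero at the start; "wrist_torque": the same for the moment, N m; "opening": opening from 0.0 (shut) to 1.0 (fully open); "grip_force": force on a finger pad.
Only numpy, scipy, OpenCV 4.12 (cv2) and the standard library are available. Lean on these libraries where they do the work, as an engineer would, in place of code of your own. Each camera call takes 0.05 s, during which the arm holds its last target. There are 200 camera calls.

## Task

Put the balance brush away: lay it inside the open grey case, then fit the loose white lid flat on the case with its tongue hooked under the catch at the case's rear. Finally swing the steel clamp over onto the lid and press it home firmly, about as hard as one finger does (10 to 20 N); force nothing and leave the bottle, wooden box and dish pile where they stand.

Things in the scene. Friction and masses are not known exactly. Their poses are not given: they have to be found in the camera images.
- case: Grey open box fixed to the worktop, 172 (x) x 96 (y) mm, walls 6 mm, rim at z = 50, inside 160 x 84 mm, inner floor z = 6 (2 mm mats on it for looks only). Origin under its middle, z up, x to its rear, where the catch is; the clamp is at the front. In all entries mm in the thing's own frame.
- case_catch (a point): Foot of the catch's stop: case x = 105.5, y = 0, z = 50, axes as the case. Level block, 74 wide, z = 50 from case x = 86 to the upright stop face at x = 105.5. A lip overhangs it from x = 92 back, underside z = 61, top 67. It covers the tongue's place from above: the tongue enters from the front under the lip, lid sloping down to the rear by about 0.2 rad.
- lid: Loose white lid, about 0.2 kg, right way up. Origin under the middle of its locating frame, z up, x to its tongue. Frame, z 0 to 10, outside x -78.5 to 70, y -38 to 38: goes inside the case walls. Plate z 10 to 15, x -92 to 86, 98 wide. Fitted: axes as the case's, origin at case z = 40, within 1.5 of x = 0 and 4 of y = 0. Level, it cannot slide in: the frame hits the front wall.
- lid_tongue (a point): Lower edge of the tongue's end: lid x = 104, y = 0, z = 10, axes as the lid. Tongue 60 wide, 5 thick, from x = 86 to 104. With its end against the catch's stop the lid can swing down level, the frame clearing the front wall by about 3 mm; not pushed back to within 3 mm of the stop, the frame lands on the front wall.
- lid_grip (a point): Middle of the top of the lid's grip ridge: lid x = 0, y = 0, z = 43, axes as the lid. The ridge is 14 thick along x, 72 long along y, and rises from z = 15 to 43.
- clamp (a joint): Angle (rad) of the flat steel clamp arm at the case's front. 0: level, pointing to case +x, its rubber foot on the fitted lid; grows as it swings up and back; 1.57 upright. Starts at 1.9 to 2.25; range -0.06 to 2.4. Stays where left: friction about 0.2 N m. Hinge axis along case y at case x = -118, z = 66. Arm 26 wide, 10 thick, 66 long from the hinge; foot 50 from the hinge.
- clamp_tip (a point): End of the clamp arm on its upper face (the one to push on to close it): 66 from the hinge along the arm, 5 off its middle plane. x outwards along the arm, z out of that face.
- brush: Small brush with a dark red wooden handle, lying on the worktop, 137 mm long along its y, 8 mm wide (x), 10 mm high. Rigid. Origin under its middle. It lies before the analytical balance, which is fixed: world x = 0.45 to 0.75, y = 0.16 to 0.38, front keypad 75 mm high, glass shield 310 mm high behind x = 0.54; carry things round its front or over it.
- red_cap_bottle: Bystander: white bottle with a red cap, 94 mm wide, 215 mm high, behind the work. Origin under its middle.
- wooden_box: Bystander: closed wooden box 68 x 124 x 48 mm. Origin under its middle.
- dish_pile: Bystander: pile of clear round dishes, 64 mm across, 46 mm high. Origin under its middle.

How it is judged (in metres and radians):
On the way, in this order (a step that is already met when the one before it is completed fails the run):
1. the brush lies inside the case, released (x of brush in the frame of case between -0.08 and 0.08 m and y of brush in the frame of case between -0.042 and 0.042 m and z of brush in the frame of case between 0 and 0.03 m and contact force between the fingers and brush below 0.1 N), for 0.2 s.
2. the lid lies flat on the case, its tongue under the catch, released (z of lid in the frame of case between 0.036 and 0.044 m and x of lid_tongue in the frame of case between 0.096 and 0.108 m and y of lid_tongue in the frame of case between -0.01 and 0.01 m and angle between lid's own z axis and vertical below 0.04 rad and contact force between the fingers and lid below 0.1 N), for 0.2 s.
3. the clamp is pressed down on the lid with more than 8 N (value of joint clamp below 0.07 rad and contact force between the fingers and case above 8 N), for 0.2 s.
At the end, for the whole second after the job is handed in: Brush inside the case (middle within its walls, under 30 mm up); lid level (0.04 rad), within 4 mm of its fitted height, tongue end at case x 96 to 108 mm and within 10 mm sideways, so under the lip; clamp below 0.08 rad; lid and brush at rest (x of brush in the frame of case between -0.08 and 0.08 m and y of brush in the frame of case between -0.042 and 0.042 m and z of brush in the frame of case between 0 and 0.03 m and z of lid in the frame of case between 0.036 and 0.044 m and x of lid_tongue in the frame of case between 0.096 and 0.108 m and y of lid_tongue in the frame of case between -0.01 and 0.01 m and angle between lid's own z axis and vertical below 0.04 rad and value of joint clamp below 0.08 rad and linear speed of each of lid, brush below 0.02 m/s); the robot touches nothing.
It fails at once if a bystander is shifted by more than 30 mm (distance of any of red_cap_bottle, wooden_box, dish_pile from where it was at the start of the episode above 0.03 m).
It fails at once if the fingers force the case or its clamp with more than 60 N (contact force between the fingers and case above 60 N).
It fails at once if the lid is forced on the case with more than 80 N (contact force between lid and case above 80 N).
It also fails if it takes over 72 s, if anything falls off the work surface, if the arm or the gripper's body presses on something with over 40 N, if the wrist force passes 120 N, or if a joint passes its speed limit or range.

## Working session

There is one attempt and no reset: what is moved stays moved. The work goes in short steps, Python scripts to look and compute and a shell command to move; the robot and the scene stay as the last step left them, time stands still between calls to the robot, and variables do not carry over. Pictures are saved under pics/ and viewed, at most 10 in all, crops included, and the job is handed in when it is done.

```bash
ls; mkdir -p pics
python3 - <<'E'
from workcell import robot, cam, hand_in
import cv2,numpy as np
for n in("side","top"):
    im=cam.snapshot(n); cv2.imwrite(f"pics/{n}0.png",im[:,:,::-1]); c=cam.calibration(n); print(n,np.round(c["intrinsics"],1).tolist(),c["distortion"],np.round(c["pose"],3).tolist())
s=robot.get_state();print(s["time_s"],s["position"],s["orientation"],s["opening"])
E
```

```text
pics
shift.py
workcell.py
side [[621.9, 0.0, 322.4], [0.0, 621.9, 245.2], [0.0, 0.0, 1.0]] [-0.21771421  0.          0.          0.          0.        ] [[-0.622, 0.394, -0.677, -433.719], [-0.783, -0.305, 0.542, 938.392], [0.007, 0.867, 0.498, 825.051], [0.0, 0.0, 0.0, 1.0]]
top [[589.7, 0.0, 322.4], [0.0, 589.7, 248.3], [0.0, 0.0, 1.0]] [0.01639289 0.         0.         0.         0.        ] [[-0.0, 0.993, -0.115, 411.257], [-1.0, 0.001, 0.013, 113.764], [0.013, 0.115, 0.993, 1479.889], [0.0, 0.0, 0.0, 1.0]]
0.1 [229.24686914 581.0042329  247.65539854] [-1.08362014e-04  1.86794861e-01  9.82398752e-01 -6.00840960e-04] 0.9988724332569633
```

View pics/side0.png

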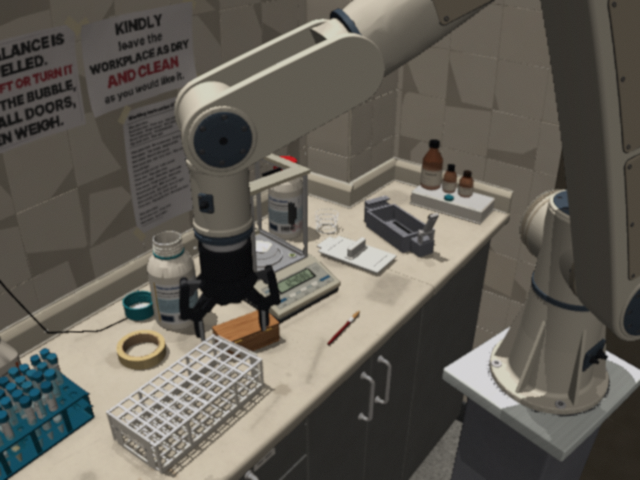

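View pics/top0.png

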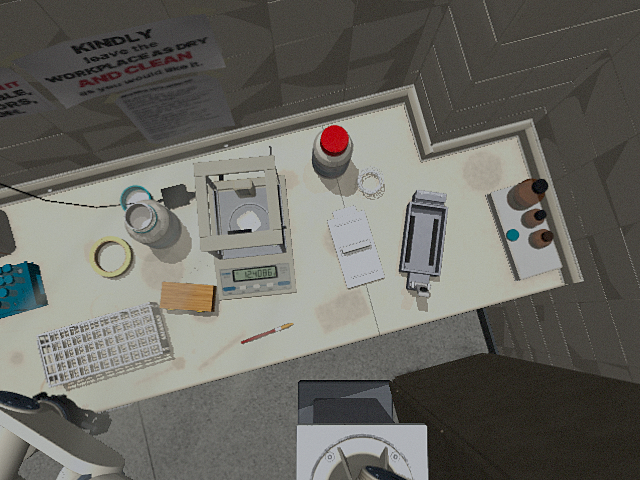

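The side view shows the brush at about (344,327), the lid at (356,254) and the case at (400,228). In the top view the brush is at (267,333), the lid at (356,246) and the case at (424,245), with its clamp at (420,288) and catch at (430,196). The arm is clear of all of them. Next I'll enlarge those areas.

```bash
cat > h.py <<'E'
import cv2,numpy as np
from scipy.spatial.transform import Rotation as R
from workcell import robot, cam, hand_in
F=np.diag([1,-1,-1.])
def ray(n,uv):
    c=cam.calibration(n);P=np.array(c["pose"]);K=np.array(c["intrinsics"],float);D=np.array(c["distortion"],float)
    p=cv2.undistortPoints(np.array([[uv]],float),K,D)[0,0]
    return P[:3,3],P[:3,:3]@(F@np.array([p[0],p[1],1.]))
def onz(n,uv,z):
    o,d=ray(n,uv);return o+d*(z-o[2])/d[2]
def tri(us,ut):
    A=[];b=[]
    for n,u in(("side",us),("top",ut)):
        o,d=ray(n,u);d=d/np.linalg.norm(d);M=np.eye(3)-np.outer(d,d);A.append(M);b.append(M@o)
    A=np.vstack(A);b=np.hstack(b);x=np.linalg.lstsq(A,b,rcond=None)[0];return x,np.linalg.norm(A@x-b)
def proj(n,X):
    c=cam.calibration(n);P=np.array(c["pose"]);K=np.array(c["intrinsics"],float);D=np.array(c["distortion"],float)
    p=F@(P[:3,:3].T@(np.array(X,float)-P[:3,3]))
    return cv2.projectPoints(p.reshape(1,1,3),np.zeros(3),np.zeros(3),K,D)[0][0,0]
def crop(im,x,y,w,h,k): return cv2.resize(im[y:y+h,x:x+w],None,fx=k,fy=k,interpolation=cv2.INTER_CUBIC)
def tool(): 
    s=robot.get_state();q=s["orientation"];return np.array(s["position"]),R.from_quat([q[1],q[2],q[3],q[0]])
E
python3 - <<'E'
import cv2,numpy as np
from h import *
t=cv2.imread("pics/top0.png");s=cv2.imread("pics/side0.png")
a=crop(t,325,185,130,120,5)[:600,:800]; cv2.imwrite("pics/tc.png",a)
b=crop(s,310,190,160,90,5);cv2.imwrite("pics/sc.png",b)
for n,im in(("top",t),("side",s)):
    x=im.astype(int);B,G,Rr=x[...,0],x[...,1],x[...,2]
    m=((Rr-G>35)&(Rr<190)).astype(np.uint8)
    cnt,l,st,ce=cv2.connectedComponentsWithStats(m)
    for i in range(1,cnt):
        if st[i,4]>25:
            ys,xs=np.nonzero(l==i); p=np.c_[xs,ys]; d=np.linalg.svd(p-p.mean(0),full_matrices=False)[2][0];tt=(p-p.mean(0))@d
            print(n,st[i],ce[i].round(1),p[tt.argmin()],p[tt.argmax()],Rr[l==i].mean(),G[l==i].mean())
E
```

```text
top [165  57  12   7  29] [170.1  59.5] [165  62] [176  60] 60.51724137931034 19.344827586206897
top [100  75   8   6  27] [103.9  78.2] [107  80] [100  79] 60.407407407407405 17.74074074074074
top [320 125  29  31 701] [333.8 139.9] [337 125] [330 155] 161.48074179743224 13.721825962910128
top [183 284  30  27 587] [199.9 298.1] [183 308] [212 286] 165.60477001703578 124.48722316865417
top [241 329  34  15  78] [257.5 336. ] [274 330] [241 342] 128.9102564102564 71.28205128205128
side [119  73   8   8  29] [122.9  76.6] [126  80] [119  74] 65.62068965517241 27.275862068965516
side [280 155  18   8  82] [288.9 158. ] [280 155] [297 160] 159.65853658536585 62.8780487804878
side [213 311  47  30 808] [238.6 326.7] [257 311] [213 328] 158.365099009901 108.4690594059406
side [269 315   9  11  63] [272.5 320.7] [270 315] [272 325] 148.65079365079364 101.87301587301587
side [328 321  22  23  80] [338.5 332. ] [348 321] [328 343] 103.475 50.8875
```

View pics/tc.png

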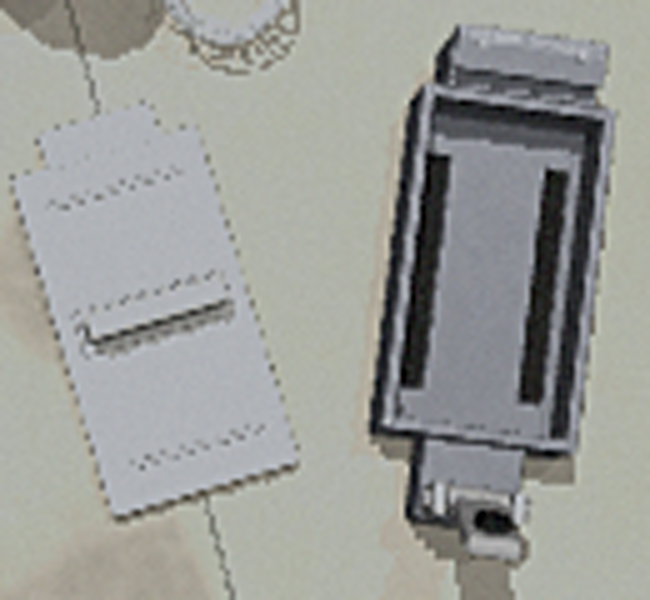

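View pics/sc.png

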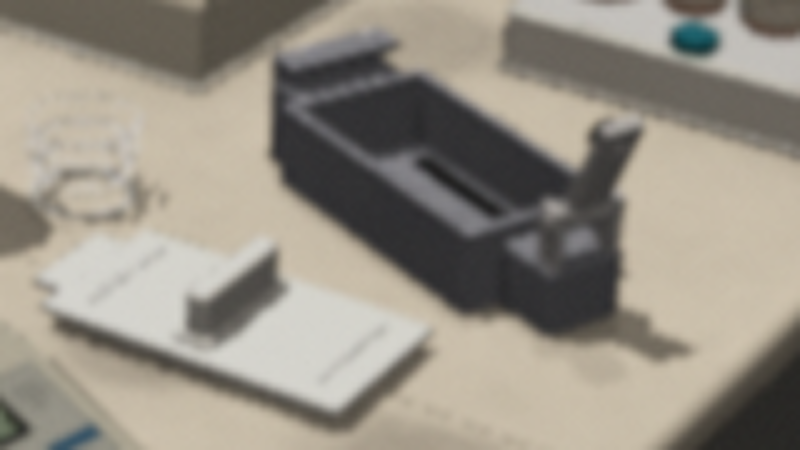

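Top crop (5x, offset 325,185): the case rim corners are at about (428,87), (613,108), (577,450) and (378,437), with the catch at the rear and the clamp leaning back at the front. The lid plate corners are at about (12,178), (203,127), (298,465) and (118,518), with the tongue end from (38,140) to (150,103). The side crop shows the same parts, with the lid ridge from (195,295) to (275,240). I'll triangulate these points and check them against the given sizes.

Run:
```python
from h import *
np.set_printoptions(precision=1,suppress=True)
T=lambda p:((np.array(p)+.5)/5-.5+[325,185]); S=lambda p:((np.array(p)+.5)/5-.5+[310,190])
print("case rim")
for nm,t,s in(("RL",(428,87),(289,103)),("RR",(613,108),(420,75)),("FL",(378,437),(468,237)),("FR",(577,450),(585,195))):
    print(nm,*tri(S(s),T(t)),onz("top",T(t),50))
print("lid")
for nm,t,s in(("FL",(118,516),(340,408)),("FR",(298,465),(432,330)),("RL",(12,178),(58,313)),("TL",(38,142),(38,280))):
    print(nm,*tri(S(s),T(t)),onz("top",T(t),15))
print("ridge top");
for nm,t,s in(("L",(85,333),(200,298)),("R",(228,298),(268,243))): print(nm,*tri(S(s),T(t)),onz("top",T(t),43))
print("brush")
t=cv2.imread("pics/top0.png");sd=cv2.imread("pics/side0.png")
# lid mask
h=cv2.cvtColor(t,cv2.COLOR_BGR2HSV); m=((h[...,1]<14)&(h[...,2]>150)).astype(np.uint8)
sat=t.astype(int);m=((sat[...,0]>=sat[...,1]-3)&(sat[...,2]>140)).astype(np.uint8);z=np.zeros_like(m);z[200:292,325:392]=m[200:292,325:392]
z=cv2.morphologyEx(z,cv2.MORPH_CLOSE,np.ones((5,5)));c=max(cv2.findContours(z,cv2.RETR_EXTERNAL,cv2.CHAIN_APPROX_NONE)[0],key=cv2.contourArea)[:,0]
w=np.array([onz("top",p,15)[:2] for p in c],np.float32);print(cv2.minAreaRect(w),"expect 196x98")
# case mask: dark or bluish grey
cv2.imwrite("pics/br.png",np.vstack([crop(t,225,312,80,40,10),crop(sd,310,300,80,20*1,10)]))
for n,b in(("top",(236,320,296,346)),("side",(322,306,362,348))):
    im=t if n=="top" else sd; x=im.astype(int);m=np.zeros(im.shape[:2],np.uint8);sub=x[b[1]:b[3],b[0]:b[2]]
    med=np.median(sub.reshape(-1,3),axis=0);d=(sub-med);m[b[1]:b[3],b[0]:b[2]]=((sub[...,2]-sub[...,0])-(med[2]-med[0])>14)
    cnt,l,st,ce=cv2.connectedComponentsWithStats(m);i=1+st[1:,4].argmax();ys,xs=np.nonzero(l==i);p=np.c_[xs,ys];dd=np.linalg.svd(p-p.mean(0),full_matrices=False)[2][0];tt=(p-p.mean(0))@dd
    e=[p.mean(0)+dd*tt.min(),p.mean(0)+dd*tt.max()];print(n,st[i],e,[onz(n,q,7) for q in e])
```

```text
case rim
RL [ 691.9 -121.7   51.8] 0.564690449099656 [ 692.6 -121.7   50. ]
RR [ 682.8 -214.5   45. ] 0.8527601002042815 [ 682.2 -212.9   50. ]
FL [520.3 -93.1  52.1] 2.0013871698742194 [519.5 -94.4  50. ]
FR [ 518.3 -187.3   46.6] 9.47747945040879 [ 513.2 -191.3   50. ]
lid
FL [482.8  30.6  15.2] 0.2794589786047426 [482.7  30.4  15. ]
FR [508.8 -58.8  14.5] 1.3447350323967362 [508.1 -59.4  15. ]
RL [650.4  79.4   9.3] 6.32892884863394 [652.5  82.9  15. ]
TL [671.1  70.1  15.6] 0.6724424956552739 [670.9  69.8  15. ]
ridge top
L [570.6  47.4  43. ] 0.7072038232221203 [571.   47.7  43. ]
R [590.5 -20.6  42.1] 4.1951265340319575 [588.4 -22.7  43. ]
brush
((595.0220336914062, 12.387184143066406), (203.8671112060547, 104.2259292602539), 16.87251853942871) expect 196x98
top [241 329  35  15 109] [array([274.9, 329.6]), array([240.7, 342.3])] [array([379.7, 211.9,   7. ]), array([349. , 295.5,   7. ])]
side [328 322  21  22  76] [array([347.9, 321.9]), array([327.9, 342.9])] [array([379.9, 213.8,   7. ]), array([349.9, 293.8,   7. ])]
```

View pics/br.png

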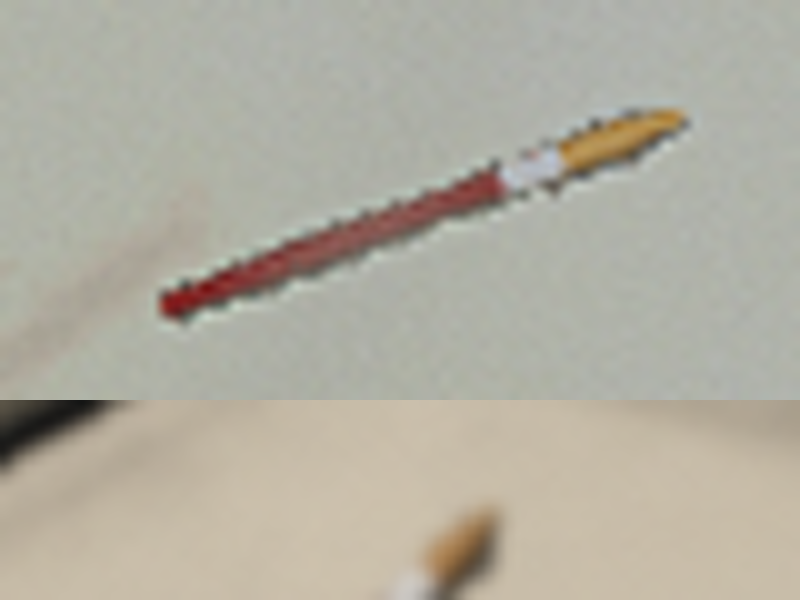

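The brush crop shows the handle end at (160,305) and the bristle tip at (685,115) (10x, offset 225,312), so it lies straight. Next I'll refine the case pose from the mats and rim, the lid from its ridge, and the brush from its ends.

```bash
cat >> h.py <<'E'
def rot(yaw,pitch=0.):
    "tool down, tool y at world angle yaw; then tilted by pitch (world rotation about horizontal axis 'yaw+90', rear-down if +)"
    y=np.array([np.cos(yaw),np.sin(yaw),0]);z=np.array([0,0,-1.]);x=np.cross(y,z)
    B=R.from_matrix(np.c_[x,y,z]);ax=np.array([-np.sin(yaw),np.cos(yaw),0])
    return R.from_rotvec(ax*pitch)*B
def delta(p,Rt=None):
    p0,R0=tool();d=R0.inv().apply(np.array(p)-p0);rv=(R0.inv()*Rt).as_rotvec() if Rt is not None else np.zeros(3)
    print("shift",d.round(1),"rot",rv.round(3),"at",p0.round(1))
E
python3 - <<'E'
from h import *
np.set_printoptions(precision=1,suppress=True)
T=lambda p:((np.array(p)+.5)/5-.5+[325,185]); S=lambda p:((np.array(p)+.5)/5-.5+[310,190])
print("ridge",tri(S((233,269)),T((153,307))),onz("top",T((153,307)),43))
t=cv2.imread("pics/top0.png");g=cv2.cvtColor(t,cv2.COLOR_BGR2GRAY)
for b in((404,212,418,266),(427,215,441,270)):
    sub=g[b[1]:b[3],b[0]:b[2]];m=(sub<45).astype(np.uint8);cnt,l,st,ce=cv2.connectedComponentsWithStats(m)
    i=1+st[1:,4].argmax();ys,xs=np.nonzero(l==i);w=np.array([onz("top",(x+b[0],y+b[1]),8)[:2] for x,y in zip(xs,ys)],np.float32)
    r=cv2.minAreaRect(w);d=np.linalg.svd(w-w.mean(0),full_matrices=False)[2][0];print("mat",w.mean(0),r,np.arctan(d[1]/d[0]))
# outer side edges of rim: subpixel
def edge(p,q,z,n=25,L=4):
    p,q=T(p),T(q);out=[];nv=np.array([-(q-p)[1],(q-p)[0]]);nv/=np.linalg.norm(nv);s=np.arange(-L,L+.01,.25)
    for k in np.linspace(.08,.92,n):
        c=p+(q-p)*k;pts=(c+np.outer(s,nv)).astype(np.float32)
        v=cv2.remap(g.astype(np.float32),pts[None,:,0],pts[None,:,1],cv2.INTER_LINEAR)[0];v=cv2.GaussianBlur(v[None],(5,1),0)[0];out.append(np.abs(np.gradient(v)).argmax())
    o=np.median(out);out=np.array(out);sel=np.abs(out-o)<4
    pts=np.array([onz("top",p+(q-p)*k+nv*s[i],z)[:2] for k,i in zip(np.linspace(.08,.92,n)[sel],out[sel])])
    d=np.linalg.svd(pts-pts.mean(0),full_matrices=False)[2][0];print(pts.mean(0),"ang",np.arctan2(d[1],d[0]),sel.sum())
print("case R,rear,front,left edges");edge((613,108),(577,450),50);edge((428,87),(613,108),50);edge((378,437),(577,450),50);edge((428,87),(378,437),50)
print("lid L,R,front");edge((12,178),(118,518),15);edge((203,127),(298,465),15);edge((118,518),(298,465),15)
# brush
U=lambda p:((np.array(p)+.5)/10-.5+[225,312])
a,b=onz("top",U((160,305)),5),onz("top",U((685,115)),5);print("brush",a,b,np.linalg.norm(a-b),(a+b)/2)
E
```

```text
ridge (array([583.7,  13.9,  42.1]), np.float64(0.5933305510344933)) [583.9  14.3  43. ]
mat [ 607.2 -124.5] ((607.6626586914062, -124.74695587158203), (10.5750093460083, 116.80006408691406), 82.11814880371094) -0.13844357
mat [ 599.5 -184.6] ((599.6553955078125, -184.77227783203125), (10.603493690490723, 115.71748352050781), 82.13658142089844) -0.13760783
case R,rear,front,left edges
[ 599.1 -197.5] ang 3.0051917591633655 23
[ 682.7 -166.7] ang -1.7108647422742163 25
[ 515.8 -155. ] ang -1.6453195799795215 14
[ 609.3 -113.2] ang 3.0011981442453273 11
lid L,R,front
[566.4  57.5] ang -2.8493687463957786 25
[597.3 -35.7] ang -2.870028794099011 14
[497.2 -16.3] ang -1.279223119774654 20
brush [349.4 296.2   5. ] [395.8 167.1   5. ] 137.18888073800474 [372.6 231.7   5. ]
```

Everything agrees: the mat centre and inner rim edges put the case at (603,-155) with yaw -0.138, and the brush comes out 137.2 mm long. Now the moves to the brush.

```bash
python3 - <<'E'
from h import *
delta([372.6,231.7,120],rot(.345)); print(rot(.345).inv().apply([0,0,-100]))
E
python3 shift.py '[[-26, -27, 6, 0, 0, 0.12, 0.6], [-52, -54, 12, 0, 0, 0.24, 0.6], [-78, -81, 18, 0, 0, 0.36, 0.6], [-104, -108, 24, 0, 0, 0.48, 0.6], [-130, -135, 30, 0, 0, 0.6, 0.6]]'; python3 -c "
from h import *
delta([372.6,231.7,100],rot(.345))"
```

```text
time_s: 0.52
position: [300.8, 406.3, 217.7]
orientation: [0.0, 0.471, 0.882, -0.0]
wrist_force: [1.4, 0.4, 0.4]
opening: 0.6
grip_force: 0.0
shift [-185.   -37.4  117.8] rot [-0.     0.     0.245] at [300.8 406.3 217.7]
```

```bash
python3 shift.py '[[-37, -8, 18, 0, 0, 0.06, 0.4], [-74, -15, 36, 0, 0, 0.12, 0.4], [-111, -23, 54, 0, 0, 0.18, 0.4], [-148, -30, 72, 0, 0, 0.245, 0.4], [-185, -37.4, 90, 0, 0, 0.245, 0.4]]'; python3 shift.py '[[0, 0, 0, 0, 0, 0, 0.4], [0, 0, 0, 0, 0, 0, 0.4]]';python3 -c "
from h import *
delta([372.6,231.7,20],rot(.345))"
```

```text
time_s: 0.93
position: [373.4, 232.9, 128.0]
orientation: [0.0, 0.575, 0.818, 0.0]
wrist_force: [0.4, 1.6, 0.2]
opening: 0.405
grip_force: 0.0
time_s: 1.1
position: [373.0, 232.5, 127.6]
orientation: [-0.001, 0.575, 0.818, -0.001]
wrist_force: [0.7, 0.3, 0.7]
opening: 0.4
grip_force: 0.0
shift [ -0.5  -0.4 107.6] rot [-0.003  0.001  0.001] at [373.  232.5 127.6]
```

```bash
python3 shift.py '[[-0.5, -0.4, 30, 0, 0, 0, 0.4], [-0.5, -0.4, 60, 0, 0, 0, 0.4], [-0.5, -0.4, 85, 0, 0, 0, 0.4], [-0.5, -0.4, 100, 0, 0, 0, 0.4], [-0.5, -0.4, 107, 0, 0, 0, 0.4]]'; python3 shift.py '[[0, 0, 0, 0, 0, 0, 0], [0, 0, 0, 0, 0, 0, 0], [0, 0, 0, 0, 0, 0, 0], [0, 0, 0, 0, 0, 0, 0], [0, 0, 0, 0, 0, 0, 0]]' 40; python3 shift.py '[[0, 0, -5, 0, 0, 0, 0], [0, 0, -15, 0, 0, 0, 0], [0, 0, -40, 0, 0, 0, 0], [0, 0, -75, 0, 0, 0, 0], [0, 0, -110, 0, 0, 0, 0]]'; python3 -c "
from h import *
im=cam.snapshot('side');cv2.imwrite('pics/s1.png',crop(im,260,200,160,120,5)[:,:,::-1])
delta([603,-155,130],rot(1.433))"
```

```text
time_s: 1.52
position: [372.1, 234.7, 20.1]
orientation: [-0.0, 0.573, 0.82, -0.001]
wrist_force: [-0.8, -0.1, -0.6]
opening: 0.402
grip_force: 0.0
time_s: 1.93
position: [373.6, 234.5, 22.5]
orientation: [0.0, 0.573, 0.819, 0.001]
wrist_force: [0.7, -0.6, -0.9]
opening: 0.082
grip_force: 40.5
time_s: 2.35
position: [372.3, 233.4, 133.3]
orientation: [-0.0, 0.573, 0.819, -0.001]
wrist_force: [0.9, 0.2, -0.6]
opening: 0.088
grip_force: 40.5
shift [-444.7   79.9    9.3] rot [ 0.007  0.003 -1.083] at [375.4 235.4 139.4]
```

View pics/s1.png

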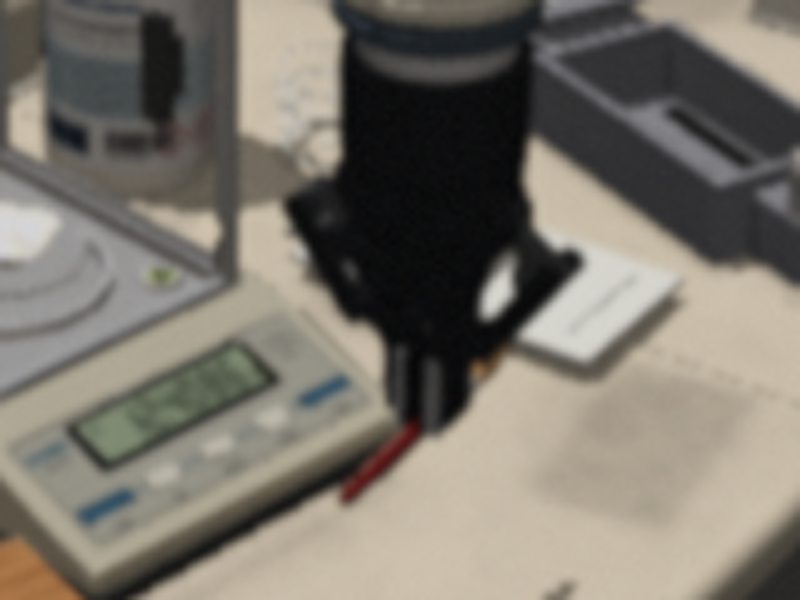

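The side view shows the gripper raised with the brush firm between the pads: handle end at (345,495), tip to the right, held level. On to the case.

```bash
python3 shift.py '[[-36, 6, 0, 0, 0, -0.11, 0], [-72, 13, 0, 0, 0, -0.22, 0], [-108, 19, 0, 0, 0, -0.33, 0], [-144, 26, 0, 0, 0, -0.44, 0], [-180, 32, 0, 0, 0, -0.55, 0]]';  python3 -c "
from h import *
delta([603,-155,130],rot(1.433))"
```

```text
time_s: 2.82
position: [462.7, 80.0, 132.9]
orientation: [0.001, 0.336, 0.942, 0.0]
wrist_force: [1.2, 1.3, -0.4]
opening: 0.083
grip_force: 40.5
shift [-257.3  -93.4    3.1] rot [ 0.001  0.001 -0.547] at [462.7  80.  132.9]
```

```bash
python3 shift.py '[[-37, -13, 0, 0, 0, -0.11, 0], [-74, -26, 0, 0, 0, -0.22, 0], [-111, -40, 0, 0, 0, -0.33, 0], [-148, -54, 0, 0, 0, -0.44, 0], [-185, -67, 0, 0, 0, -0.547, 0]]';  python3 -c "
from h import *
delta([603,-155,100],rot(1.433))"
```

```text
time_s: 3.23
position: [562.5, -90.1, 132.9]
orientation: [0.0, 0.069, 0.998, -0.0]
wrist_force: [1.0, 0.9, -0.4]
opening: 0.082
grip_force: 40.5
shift [-49.  -58.7  32.9] rot [-0.     0.001 -0.   ] at [562.5 -90.1 132.9]
```

```bash
python3 shift.py '[[-25, -30, 0, 0, 0, 0, 0], [-49, -58.7, 0, 0, 0, 0, 0], [-49, -58.7, 0, 0, 0, 0, 0], [-49, -58.7, 20, 0, 0, 0, 0], [-49, -58.7, 33, 0, 0, 0, 0]]'; python3 shift.py '[[0, 0, 0, 0, 0, 0, 0], [0, 0, 20, 0, 0, 0, 0], [0, 0, 40, 0, 0, 0, 0], [0, 0, 58, 0, 0, 0, 0], [0, 0, 71, 0, 0, 0, 0]]'; python3 shift.py '[[0, 0, 0, 0, 0, 0, 0], [0, 0, 0, 0, 0, 0, 0.1], [0, 0, 0, 0, 0, 0, 0.3], [0, 0, 0, 0, 0, 0, 0.3], [0, 0, 0, 0, 0, 0, 0.3]]'
```

```text
time_s: 3.65
position: [602.2, -153.9, 98.9]
orientation: [0.001, 0.072, 0.997, -0.0]
wrist_force: [-0.3, 0.2, -0.1]
opening: 0.081
grip_force: 40.5
time_s: 4.07
position: [601.4, -152.3, 27.1]
orientation: [-0.001, 0.071, 0.997, 0.0]
wrist_force: [-6.2, 4.0, 25.0]
opening: 0.083
grip_force: 44.5
time_s: 4.48
position: [602.4, -153.0, 28.4]
orientation: [0.0, 0.071, 0.997, -0.0]
wrist_force: [0.1, -1.1, 0.6]
opening: 0.3
grip_force: 0.0
```

```bash
python3 shift.py '[[0, 0, -25, 0, 0, 0, 0.3], [0, 0, -60, 0, 0, 0, 0.3], [0, 0, -100, 0, 0, 0, 0.3], [0, 0, -110, 0, 0, 0, 0.5], [0, 0, -110, 0, 0, 0, 0.5]]';  python3 -c "
from h import *
delta([584.5,12,120],rot(.292))"
```

```text
time_s: 4.9
position: [604.6, -153.7, 142.1]
orientation: [0.004, 0.071, 0.997, -0.001]
wrist_force: [1.2, -0.2, 0.1]
opening: 0.497
grip_force: 0.0
shift [ 43.6 161.1  21.7] rot [0.003 0.007 1.136] at [ 604.6 -153.7  142.1]
```

```bash
python3 shift.py '[[9, 32, 0, 0, 0, 0.12, 0.6], [17, 64, 0, 0, 0, 0.24, 0.6], [26, 97, 0, 0, 0, 0.36, 0.6], [35, 129, 0, 0, 0, 0.48, 0.6], [43, 161, 0, 0, 0, 0.6, 0.6]]'; python3 shift.py '[[0, 0, 0, 0, 0, 0.12, 0.6], [0, 0, 0, 0, 0, 0.24, 0.6], [0, 0, 0, 0, 0, 0.36, 0.6], [0, 0, 0, 0, 0, 0.48, 0.6], [0, 0, 0, 0, 0, 0.536, 0.6]]';  python3 - <<'E'
from h import *
delta([584.5,12,37],rot(.292))
im=cam.snapshot("top");cv2.imwrite("pics/t2.png",crop(im,325,185,130,120,5)[:,:,::-1])
E
```

```text
time_s: 5.32
position: [581.1, 13.8, 136.5]
orientation: [-0.001, 0.366, 0.931, -0.0]
wrist_force: [-0.1, -0.4, -0.6]
opening: 0.599
grip_force: 0.0
time_s: 5.73
position: [581.6, 12.6, 136.4]
orientation: [-0.001, 0.599, 0.8, -0.001]
wrist_force: [0.1, 0.3, -0.3]
opening: 0.594
grip_force: 0.0
shift [-1.4  2.7 99.4] rot [-0.002 -0.    -0.007] at [581.6  12.6 136.4]
```

View pics/t2.png

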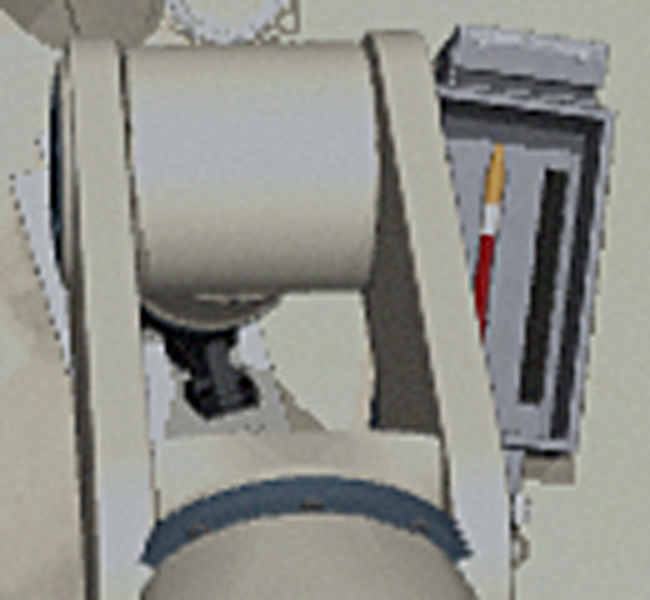

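The brush lies in the case, along its length and clear of the front wall: (500,145) to (480,335). The arm hides the lid, as expected. Lowering onto the ridge.

```bash
python3 shift.py '[[-1.4, 2.7, 25, 0, 0, -0.007, 0.6], [-1.4, 2.7, 55, 0, 0, -0.007, 0.6], [-1.4, 2.7, 80, 0, 0, -0.007, 0.6], [-1.4, 2.7, 95, 0, 0, -0.007, 0.6], [-1.4, 2.7, 99, 0, 0, -0.007, 0.6]]'; python3 shift.py '[[0, 0, 0, 0, 0, 0, 0.3], [0, 0, 0, 0, 0, 0, 0.2], [0, 0, 0, 0, 0, 0, 0.1], [0, 0, 0, 0, 0, 0, 0], [0, 0, 0, 0, 0, 0, 0]]' 60;python3 shift.py '[[0, 0, 0, 0, 0, 0, 0], [0, 0, 0, 0, 0, 0, 0]]'; python3 -c "
from h import *
p,r=tool();print(p,r.as_matrix().round(3))"
```

```text
time_s: 6.2
position: [582.8, 11.8, 35.1]
orientation: [-0.002, 0.593, 0.805, -0.002]
wrist_force: [0.0, -0.3, 1.2]
opening: 0.597
grip_force: 0.0
time_s: 6.62
position: [586.3, 11.9, 39.9]
orientation: [0.001, 0.594, 0.805, 0.001]
wrist_force: [-0.8, -0.2, 4.3]
opening: 0.149
grip_force: 59.6
time_s: 6.78
position: [586.3, 11.9, 39.8]
orientation: [0.001, 0.594, 0.805, 0.001]
wrist_force: [-0.6, -0.5, 7.0]
opening: 0.152
grip_force: 60.1
[586.31571664  11.90375807  39.84515235] [[-0.295  0.956  0.002]
 [ 0.956  0.295  0.   ]
 [-0.001  0.002 -1.   ]]
```

```bash
cat >> h.py <<'E'
C=np.array([603.,-155.,0]);YAW=-.138;RC=R.from_euler('z',YAW)
def place(xt,zt,pitch,h=39.8):
    RL=RC*R.from_euler('y',pitch)
    p=C+RC.apply([xt,0,zt])+RL.apply([-104,0,h-10]);delta(p,rot(YAW,pitch));return p
def tongue(h=39.8):
    p,r=tool();m=r.as_matrix();RL=np.c_[m[:,1],-np.cross(m[:,1],-m[:,2])*-1*-1,-m[:,2]]
    RL[:,1]=np.cross(RL[:,2],RL[:,0]);t=RC.inv().apply(p+RL@np.array([104,0,10-h])-C)
    a=RC.inv().apply(RL[:,0]);s=robot.get_state();print("tongue",t.round(1),"pitch",round(-np.arcsin(a[2]),3),"yaw",round(np.arctan2(a[1],a[0]),3),"F case",RC.inv().apply(s["wrist_force"]).round(1))
E
python3 shift.py '[[0, 0, -10, 0, 0, 0, 0], [0, 0, -30, 0, 0, 0, 0], [0, 0, -60, 0, 0, 0, 0], [0, 0, -95, 0, 0, 0, 0], [0, 0, -125, 0, 0, 0, 0]]' ; python3 -c "
from h import *
tongue();print(place(84,125,.2))"
```

```text
time_s: 7.2
position: [585.1, 11.9, 165.9]
orientation: [0.0, 0.594, 0.805, 0.0]
wrist_force: [0.3, -0.2, -2.0]
opening: 0.145
grip_force: 58.8
tongue [ 53.6 206.9 136.1] pitch -0.0 yaw 0.437 F case [ 0.3 -0.2 -2. ]
shift [-159.7  -43.    -9. ] rot [0.197 0.044 0.436] at [585.1  11.9 165.9]
[ 591.10756728 -153.34834625  174.86759442]
```

```bash
python3 shift.py '[[-35, -9, -2, 0.04, 0.009, 0.09, 0], [-70, -18, -4, 0.08, 0.018, 0.18, 0], [-105, -27, -6, 0.12, 0.027, 0.27, 0], [-135, -36, -8, 0.16, 0.036, 0.36, 0], [-159.7, -43, -9, 0.197, 0.044, 0.436, 0]]' ; python3 shift.py '[[0, 0, 0, 0, 0, 0, 0], [0, 0, 0, 0, 0, 0, 0]]'
python3 - <<'E'
from h import *
tongue();place(84,54,.2)
a=crop(cam.snapshot("side"),310,150,160,120,5);cv2.imwrite("pics/s3.png",a[:,:,::-1])
E
```

```text
time_s: 7.62
position: [591.2, -155.7, 173.9]
orientation: [-0.076, 0.752, 0.651, -0.066]
wrist_force: [0.1, -0.2, -2.0]
opening: 0.151
grip_force: 58.9
time_s: 7.78
position: [591.4, -154.8, 172.8]
orientation: [-0.076, 0.751, 0.652, -0.065]
wrist_force: [-0.6, 1.3, -1.5]
opening: 0.15
grip_force: 59.0
tongue [ 84.4  -1.6 122.9] pitch 0.2 yaw -0.003 F case [-0.8  1.2 -1.5]
shift [ 1.4 13.3 67.6] rot [-0.    -0.001 -0.003] at [ 591.4 -154.8  172.8]
```

View pics/s3.png

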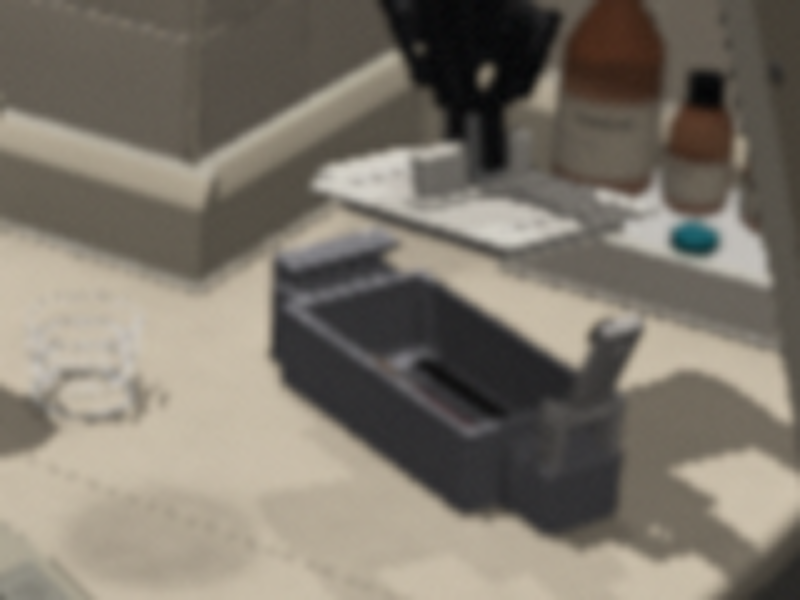

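The lid is held tilted rear-down above the case. Its front-left corner is at about (505,248), its tongue end at (315,183) and the left face of the ridge at (440,170). I'll compare these with the predicted positions.

Run:
```python
from h import *
p,r=tool();m=r.as_matrix();x=m[:,1];z=-m[:,2];y=np.cross(z,x);RL=np.c_[x,y,z]
for nm,q in(("FL top",(-92,49,15)),("FL bot",(-92,49,10)),("FR top",(-92,-49,15)),("RL top",(86,49,15)),("TL top",(104,30,15)),("ridge FL top",(-7,36,43)),("ridge RL top",(7,36,43)),("ridge FL bot",(-7,36,15))):
    w=p+RL@(np.array(q)-[0,0,39.8]);print(nm,((proj("side",w)-[310,150]+.5)*5-.5).round())
```

```text
FL top [509. 247.]
FL bot [510. 257.]
FR top [661. 207.]
RL top [306. 184.]
TL top [316. 171.]
ridge FL top [425. 158.]
ridge RL top [409. 153.]
ridge FL bot [428. 210.]
```

```bash
python3 shift.py '[[1, 3, 17, 0, 0, 0, 0], [1, 7, 34, 0, 0, 0, 0], [1, 10, 51, 0, 0, 0, 0], [1, 12, 60, 0, 0, 0, 0], [1, 13.3, 66, 0, 0, 0, 0]]' ; python3 shift.py '[[0, 0, 0, 0, 0, 0, 0], [0, 0, 0, 0, 0, 0, 0]]'; python3 -c "
from h import *
tongue();place(84,53,.2);place(102,52.5,.2)"
```

```text
time_s: 8.25
position: [590.6, -151.0, 104.4]
orientation: [-0.076, 0.75, 0.654, -0.066]
wrist_force: [-0.7, -0.0, -1.0]
opening: 0.148
grip_force: 59.0
time_s: 8.42
position: [591.6, -151.9, 105.8]
orientation: [-0.075, 0.75, 0.653, -0.065]
wrist_force: [0.1, 0.0, -0.5]
opening: 0.149
grip_force: 59.0
tongue [84.3  1.5 55.9] pitch 0.2 yaw 0.0 F case [ 0.1  0.1 -0.5]
shift [-1.5  0.3  2.9] rot [ 0. -0.  0.] at [ 591.6 -151.9  105.8]
shift [-1.5 18.  -0.2] rot [ 0. -0.  0.] at [ 591.6 -151.9  105.8]
```

```bash
python3 shift.py '[[-1, 0.3, 1, 0, 0, 0, 0], [-1, 0.6, 2.5, 0, 0, 0, 0], [-1, 0.7, 3.3, 0, 0, 0, 0], [-1, 0.7, 3.3, 0, 0, 0, 0], [-1, 0.7, 3.3, 0, 0, 0, 0]]' >/dev/null; for i in 1 2 3 4 5; do python3 shift.py '[[0, 0, 0, 0, 0, 0, 0]]' >/dev/null;python3 -c "
from h import *
tongue()";done
```

```text
tongue [84.3 -0.1 52.2] pitch 0.2 yaw -0.001 F case [ 0.2 -0.4 -1. ]
tongue [84.2 -0.1 52.1] pitch 0.2 yaw -0.001 F case [ 0.6 -0.  -1.5]
tongue [84.2 -0.1 52.1] pitch 0.2 yaw -0.001 F case [-0.1  0.2 -2.3]
tongue [84.2 -0.1 52.1] pitch 0.2 yaw -0.001 F case [ 0.3  0.3 -1.6]
tongue [84.2 -0.  52. ] pitch 0.2 yaw -0.001 F case [ 0.7  0.2 -1.7]
```

Settled. Slide the tongue forward slowly.

```bash
python3 shift.py '[[0, 2.4, -0.5, 0, 0, 0, 0], [0, 4.9, -1, 0, 0, 0, 0], [0, 7.3, -1.5, 0, 0, 0, 0], [0, 9.8, -2, 0, 0, 0, 0], [0, 11.8, -2.4, 0, 0, 0, 0]]' ;python3 -c "
from h import *
tongue()"; python3 shift.py '[[0, 1, -0.2, 0, 0, 0, 0], [0, 2, -0.4, 0, 0, 0, 0], [0, 3, -0.6, 0, 0, 0, 0], [0, 4, -0.8, 0, 0, 0, 0], [0, 5, -1, 0, 0, 0, 0]]';python3 -c "
from h import *
tongue()"
```

```text
time_s: 9.67
position: [603.7, -155.1, 101.9]
orientation: [-0.075, 0.751, 0.653, -0.065]
wrist_force: [0.1, 0.6, -2.2]
opening: 0.151
grip_force: 59.0
tongue [96.7 -0.  52.1] pitch 0.2 yaw -0.001 F case [ 0.   0.6 -2.2]
time_s: 10.08
position: [608.3, -155.8, 101.9]
orientation: [-0.075, 0.751, 0.653, -0.066]
wrist_force: [0.1, 0.1, -2.1]
opening: 0.151
grip_force: 59.0
tongue [ 1.014e+02 -1.000e-01  5.200e+01] pitch 0.2 yaw -0.001 F case [ 0.1  0.1 -2.1]
```

No contact so far. Now 1 mm steps until it meets the stop.

```bash
python3 shift.py '[[0, 0.5, -0.1, 0, 0, 0, 0], [0, 1, -0.2, 0, 0, 0, 0], [0, 1.5, -0.3, 0, 0, 0, 0], [0, 2, -0.4, 0, 0, 0, 0], [0, 2.5, -0.5, 0, 0, 0, 0]]'>/dev/null ;python3 -c "
from h import *
tongue()"; python3 shift.py '[[0, 0.5, -0.1, 0, 0, 0, 0], [0, 1, -0.2, 0, 0, 0, 0], [0, 1.5, -0.3, 0, 0, 0, 0], [0, 2, -0.4, 0, 0, 0, 0], [0, 2, -0.4, 0, 0, 0, 0]]'>/dev/null;python3 -c "
from h import *
tongue()"
```

```text
tongue [ 1.039e+02 -1.000e-01  5.200e+01] pitch 0.2 yaw -0.001 F case [ 0.7  0.2 -1.8]
tongue [ 1.048e+02 -1.000e-01  5.170e+01] pitch 0.202 yaw -0.001 F case [-5.1  0.1  1.4]
```

Run:
```python
from h import *
v=np.array([-104,0,29.8]);f=lambda x,z,p:np.array([x,0,z])+R.from_euler('y',p).apply(v)
p0=f(105.9,52,.2);m=R.from_euler('y',.2)
for x,z,p in((106,51.5,.15),(106,51,.1),(106,50.6,.06),(106,50.3,.03),(106,50.3,0)):
    d=m.inv().apply(f(x,z,p)-p0);print(p,"tool y",d[0].round(1),"tool z",(-d[2]).round(1))
```

```text
0.15 tool y -1.2 tool z 5.7
0.1 tool y -2.2 tool z 11.5
0.06 tool y -2.8 tool z 16.2
0.03 tool y -3.1 tool z 19.7
0 tool y -3.4 tool z 22.9
```

```bash
python3 shift.py '[[0, -0.6, 2.8, -0.025, 0, 0, 0], [0, -1.2, 5.7, -0.05, 0, 0, 0], [0, -1.7, 8.6, -0.075, 0, 0, 0], [0, -2.2, 11.5, -0.1, 0, 0, 0], [0, -2.2, 11.5, -0.1, 0, 0, 0]]'>/dev/null ;python3 -c "
from h import *
tongue()"
```

```text
tongue [105.   -0.   50.6] pitch 0.1 yaw -0.001 F case [-0.8 -0.1 -1.8]
```

Run:
```python
from h import *
v=np.array([-104,0,29.8]);f=lambda x,z,p:np.array([x,0,z])+R.from_euler('y',p).apply(v)
p0=f(106,51,.1);m=R.from_euler('y',.1)
for x,z,p in((106.6,51,.08),(107,51,.06),(107,50.8,.04),(107,50.6,.02),(107,50.4,0.)):
    d=m.inv().apply(f(x,z,p)-p0);print(p,"tool y",d[0].round(1),"tool z",(-d[2]).round(1))
```

```text
0.08 tool y 0.0 tool z 2.0
0.06 tool y -0.1 tool z 4.1
0.04 tool y -0.6 tool z 6.4
0.02 tool y -1.0 tool z 8.7
0.0 tool y -1.4 tool z 11.0
```

```bash
python3 shift.py '[[0, 0, 1, -0.01, 0, 0, 0], [0, 0, 2, -0.02, 0, 0, 0], [0, 0, 3, -0.03, 0, 0, 0], [0, -0.1, 4.1, -0.04, 0, 0, 0], [0, -0.1, 4.1, -0.04, 0, 0, 0]]'>/dev/null ;python3 -c "
from h import *
tongue()"; python3 shift.py '[[0, -0.3, 1.2, -0.01, 0, 0, 0], [0, -0.5, 2.3, -0.02, 0, 0, 0], [0, -0.7, 3.5, -0.03, 0, 0, 0], [0, -0.9, 4.6, -0.04, 0, 0, 0], [0, -0.9, 4.6, -0.04, 0, 0, 0]]'>/dev/null ;python3 -c "
from h import *
tongue()"
```

```text
tongue [105.6  -0.   50.3] pitch 0.063 yaw -0.001 F case [-6.4 -0.3  0.2]
tongue [105.7  -0.   49.9] pitch 0.023 yaw -0.001 F case [-6.5 -0.5  0.7]
```

The frame is inside the front wall. Last bit down.

```bash
python3 shift.py '[[0, -0.2, 0.8, -0.007, 0, 0, 0], [0, -0.3, 1.6, -0.014, 0, 0, 0], [0, -0.4, 2.4, -0.021, 0, 0, 0], [0, -0.4, 2.6, -0.022, 0, 0, 0], [0, -0.4, 2.6, -0.022, 0, 0, 0]]'>/dev/null ;python3 -c "
from h import *
tongue();print(tool()[0])"
```

```text
tongue [105.7  -0.   49.8] pitch 0.002 yaw -0.0 F case [-9.3 -0.1  5. ]
[ 604.77020217 -155.22825012   79.85512349]
```

```bash
python3 shift.py '[[0, 0, 0, 0, 0, 0, 0.16], [0, 0, 0, 0, 0, 0, 0.3], [0, 0, 0, 0, 0, 0, 0.4], [0, 0, 0, 0, 0, 0, 0.4], [0, 0, 0, 0, 0, 0, 0.4]]' ; python3 shift.py '[[0, 0, 0, 0, 0, 0, 0.4], [0, 0, -15, 0, 0, 0, 0.4], [0, 0, -50, 0, 0, 0, 0.4], [0, 0, -90, 0, 0, 0, 0.4], [0, 0, -130, 0, 0, 0, 0.4]]';python3 - <<'E'
from h import *
a=crop(cam.snapshot("side"),360,180,90,80,7);cv2.imwrite("pics/s4.png",a[:,:,::-1])
E
```

```text
time_s: 13.0
position: [607.1, -155.6, 80.2]
orientation: [0.001, 0.754, 0.656, 0.001]
wrist_force: [-0.7, -0.5, 0.2]
opening: 0.402
grip_force: 0.0
time_s: 13.42
position: [605.6, -155.3, 210.8]
orientation: [0.0, 0.754, 0.656, 0.0]
wrist_force: [1.2, 0.4, 0.2]
opening: 0.4
grip_force: 0.0
```

View pics/s4.png

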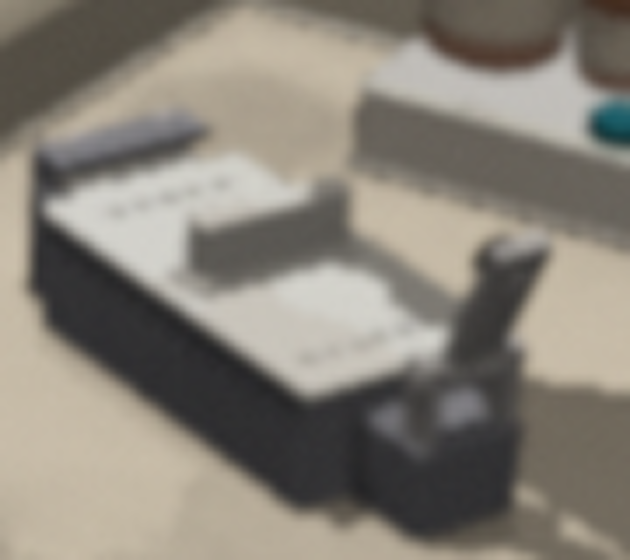

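The lid lies flat with its tongue under the lip, and the clamp leans back from (455,360) to its tip at (515,245). Next I'll close the fingers and go behind the clamp.

```bash
cat >> h.py <<'E'
def cs():
    p,r=tool();s=robot.get_state();print("case TCP",RC.inv().apply(p-C).round(1),"F",RC.inv().apply(s["wrist_force"]).round(1),"t",round(s["time_s"],2))
E
python3 shift.py '[[0, -40, 0, 0, 0, 0, 0], [0, -80, 0, 0, 0, 0, 0], [0, -120, 0, 0, 0, 0, 0], [0, -160, 0, 0, 0, 0, 0], [0, -192, 0, 0, 0, 0, 0]]' 60 >/dev/null; python3 shift.py '[[0, 0, 0, 0, 0, 0, 0], [0, 0, 0, 0, 0, 0, 0]]'
python3 - <<'E'
from h import *
cs();delta(C+RC.apply([-192,0,117]),rot(YAW))
for a in (1.9,2.0,2.1,2.25): print(a,[((proj("side",C+RC.apply([-118+66*np.cos(a)+s*5*-np.sin(a),13,66+66*np.sin(a)+s*5*np.cos(a)]))-[360,180]+.5)*7-.5).round() for s in(1,-1)])
E
```

```text
time_s: 14.05
position: [415.0, -128.8, 209.9]
orientation: [0.001, 0.755, 0.656, 0.001]
wrist_force: [1.3, -0.3, 0.5]
opening: 0.0
grip_force: 0.0
case TCP [-189.8    0.   209.9] F [ 1.4 -0.1  0.5] t 14.05
shift [-0.1 -2.5 92.9] rot [ 0.003 -0.    -0.001] at [ 415.  -128.8  209.9]
1.9 [array([498., 256.]), array([482., 238.])]
2.0 [array([508., 271.]), array([493., 250.])]
2.1 [array([517., 286.]), array([503., 263.])]
2.25 [array([530., 310.]), array([517., 286.])]
```

```bash
python3 shift.py '[[0, 0, 30, 0, 0, 0, 0], [0, 0, 60, 0, 0, 0, 0], [0, 0, 85, 0, 0, 0, 0], [0, 0, 93, 0, 0, 0, 0], [0, 0, 93, 0, 0, 0, 0]]' >/dev/null; python3 -c "
from h import *
cs()"; python3 shift.py '[[0, 7, 0, 0, 0, 0, 0], [0, 14, 0, 0, 0, 0, 0], [0, 21, 0, 0, 0, 0, 0], [0, 25, 0, 0, 0, 0, 0], [0, 29, 0, 0, 0, 0, 0]]' >/dev/null; python3 -c "
from h import *
cs()"; python3 shift.py '[[0, 4, 0, 0, 0, 0, 0], [0, 8, 0, 0, 0, 0, 0], [0, 12, 0, 0, 0, 0, 0], [0, 16, 0, 0, 0, 0, 0], [0, 20, 0, 0, 0, 0, 0]]' >/dev/null; python3 -c "
from h import *
cs()"
```

```text
case TCP [-188.8    0.3  114.9] F [-0.6 -0.5  0.6] t 14.47
case TCP [-1.590e+02  1.000e-01  1.173e+02] F [-4.7 -0.2  2.5] t 14.88
case TCP [-1.394e+02  1.000e-01  1.166e+02] F [-3.2  0.4  2.3] t 15.3
```

```bash
python3 shift.py '[[0, 4, 0, 0, 0, 0, 0], [0, 8, 0, 0, 0, 0, 0], [0, 12, 0, 0, 0, 0, 0], [0, 16, 0, 0, 0, 0, 0], [0, 20, 0, 0, 0, 0, 0]]' >/dev/null; python3 -c "
from h import *
cs()"; python3 shift.py '[[0, 4, 0, 0, 0, 0, 0], [0, 8, 0, 0, 0, 0, 0], [0, 12, 1, 0, 0, 0, 0], [0, 15, 3, 0, 0, 0, 0], [0, 18, 5, 0, 0, 0, 0]]' >/dev/null; python3 -c "
from h import *
cs()"
```

```text
case TCP [-1.201e+02  1.000e-01  1.162e+02] F [-4.8  0.8 -1.3] t 15.72
case TCP [-1.011e+02  1.000e-01  1.117e+02] F [-4.7  0.7  2.2] t 16.13
```

```bash
python3 shift.py '[[0, 3, 2, 0, 0, 0, 0], [0, 6, 4, 0, 0, 0, 0], [0, 9, 6, 0, 0, 0, 0], [0, 11, 8, 0, 0, 0, 0], [0, 13, 10, 0, 0, 0, 0]]' >/dev/null; python3 -c "
from h import *
cs()"; python3 shift.py '[[0, 2, 2, 0, 0, 0, 0], [0, 4, 4, 0, 0, 0, 0], [0, 6, 6, 0, 0, 0, 0], [0, 7, 8, 0, 0, 0, 0], [0, 8, 10, 0, 0, 0, 0]]' >/dev/null; python3 -c "
from h import *
cs()"
```

```text
case TCP [-88.2   0.  101.6] F [-3.6  0.1  2.7] t 16.55
case TCP [-80.2   0.   91.7] F [-3.2 -0.   3.1] t 16.97
```

Nearly closed. Lower in small steps until about 15 N.

```bash
python3 shift.py '[[0, 0, 0.7, 0, 0, 0, 0], [0, 0, 1.4, 0, 0, 0, 0], [0, 0, 2.1, 0, 0, 0, 0], [0, 0, 2.8, 0, 0, 0, 0], [0, 0, 3.2, 0, 0, 0, 0]]' >/dev/null; python3 -c "
from h import *
cs()"; python3 shift.py '[[0, 0, 0.3, 0, 0, 0, 0], [0, 0, 0.6, 0, 0, 0, 0], [0, 0, 0.9, 0, 0, 0, 0], [0, 0, 1.2, 0, 0, 0, 0]]' >/dev/null; python3 -c "
from h import *
cs()"
```

```text
case TCP [-79.9  -0.   88.8] F [1.5 0.3 4.2] t 17.38
case TCP [-79.8  -0.   88. ] F [-0.1  0.8 13.4] t 17.72
```

```bash
python3 shift.py '[[0, 0, 0.2, 0, 0, 0, 0], [0, 0, 0.3, 0, 0, 0, 0], [0, 0, 0.3, 0, 0, 0, 0]]' >/dev/null; python3 -c "
from h import *
cs()"; python3 shift.py '[[0, 0, 0, 0, 0, 0, 0], [0, 0, 0, 0, 0, 0, 0], [0, 0, 0, 0, 0, 0, 0], [0, 0, 0, 0, 0, 0, 0], [0, 0, 0, 0, 0, 0, 0]]' >/dev/null; python3 -c "
from h import *
cs()"
```

```text
case TCP [-79.8   0.   88. ] F [ 0.1  0.5 12.7] t 17.97
case TCP [-79.8  -0.   88. ] F [ 0.6  0.4 12.4] t 18.38
```

It held about 12.5 N with the arm level: the fingertip is at z 71, which is the arm's closed height. Retract and check.

```bash
python3 shift.py '[[0, 0, -5, 0, 0, 0, 0], [0, 0, -25, 0, 0, 0, 0], [0, 0, -60, 0, 0, 0, 0], [0, 0, -100, 0, 0, 0, 0], [0, 0, -140, 0, 0, 0, 0]]' >/dev/null; python3 shift.py '[[0, 0, 0, 0, 0, 0, 0], [0, 0, 0, 0, 0, 0, 0], [0, 0, 0, 0, 0, 0, 0], [0, 0, 0, 0, 0, 0, 0], [0, 0, 0, 0, 0, 0, 0]]'
python3 - <<'E'
from h import *
a=crop(cam.snapshot("side"),340,180,110,80,7);cv2.imwrite("pics/s5.png",a[:,:,::-1])
E
```

```text
time_s: 19.22
position: [521.7, -143.6, 225.3]
orientation: [-0.001, 0.754, 0.656, -0.0]
wrist_force: [-0.1, -0.8, 0.5]
opening: 0.001
grip_force: 0.0
```

View pics/s5.png

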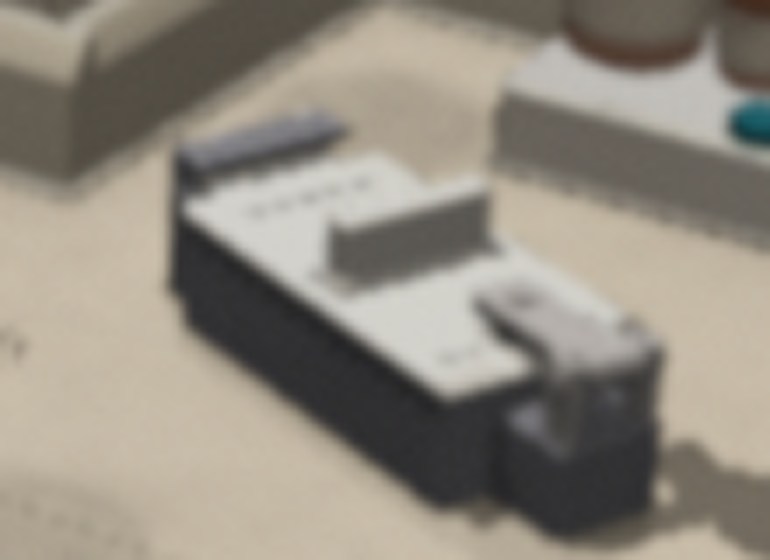

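The picture shows the clamp arm lying level on the lid (tip at 500,300), the lid flat under the lip (260,140), and the robot clear.

```bash
python3 -c "
from workcell import robot, cam, hand_in
print(hand_in())"
```

```text
the job is handed in; nothing more can be done
None
```

The job is handed in at about 19 s: the brush is in the case, the lid sits flat with its tongue under the catch, and the clamp was pressed home with about 12.5 N; no verdict was returned.

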